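# Lay a supply chassis down on its face against the stops

### The job

Gently push the standing L-shaped transformer chassis along its wooden board until its foot is against both aluminium stops, then tip it over the stops and let it down gently under control of the fingers, so that its upright plate ends lying flat, face down, on the board (its end overhanging) with the foot still close behind the stops. Only push and support it with the fingers: do not squeeze it hard, lift it, carry it or let it fall, and leave the other things on the bench where they are. Finish clear of everything.

Things in the scene. Friction and masses are not known exactly. Their poses are not given: they have to be found in the camera images.
- fixture: Fixed plywood board, 20 mm thick, 130 mm wide (y), reaching from x=-140 to x=+112 mm; its place and heading vary. Origin on the bench (z=0) under the stop line; x = the direction in which the chassis is pushed and tipped, z up. A flush black rubber patch marks where the upright plate comes to lie.
- stops (a point): Point on the board's top midway between the faces of two aluminium stop blocks (board frame x=0, z=20 mm). Blocks: x 0..14 mm, y from 37 to 59 mm on either side, tops 36 mm above the bench; the 74 mm between them is open, the upright plate passes there.
- board_end (a point): Middle of the board's open end, on its top (board frame x=112, z=20 mm). The laid plate overhangs this end by about 22 mm, with free space of 20 mm down to the bench, so a finger can stay under its end until it lies.
- chassis: Loose L-shaped aluminium chassis, about 0.5 kg (varies 20%), standing on the board 15 to 40 mm short of the stops, up to 0.12 rad askew. Origin = middle of the toe edge (front lower edge of the foot); x forward to the stops, z up. Foot plate x -70..0, y +-55, z 0..6 mm. Upright plate at the front: x -6..0, y +-25, z up to 140 mm; thin green board on its rear side (z 40..100, to x=-12 mm).
- toe (a point): Middle of the toe edge of the chassis (its origin). Lying face down behind the stops, with the foot's upper side touching them, this edge is at about x=-6 mm in the board's frame.
- top_edge (a point): Middle of the front top edge of the upright plate, 140 mm above the toe.
- heel (a point): Middle of the rear edge of the foot, 70 mm behind the toe, 3 mm above the foot's underside. The transformer's rear side stands 4 mm further forward: a place to push the chassis along the board.
- balance (a point): Centre of mass of the chassis with its transformer (52x64x40 mm, fixed on the foot behind the upright): about 31 mm behind the front face and 31 mm above the foot's underside. Tipped about the toe edge it goes over by itself at about 45 degrees and must then be held back; let go there it would reach 8 to 9 rad/s.
- flux_bottle: white plastic dropper bottle, 32 mm across, 90 mm tall, standing beside the board on its far side; origin under its centre. Bystander.
- heatsink: grey finned heatsink 36x46x25 mm beside the board; origin under its centre. Bystander.
- capacitor: dark blue capacitor can 30 mm across, 44 mm tall, standing beside the board; origin under its centre. Bystander.
- usb_stick: dark red memory stick 54x18x8 mm lying on the bench beyond the board's open end; origin under its centre. Bystander.
- screwdriver: blue screwdriver, 177 mm long, lying at the back of the bench. Bystander.
- cutters: red side cutters, 125x48x11 mm, lying at the back of the bench. Bystander.

How it is judged (in metres and radians):
On the way, in this order (a step that is already met when the one before it is completed fails the run):
1. the chassis stands upright with its toe against the stops (within 5 mm, squared to 0.08 rad) (x of toe in the frame of fixture above -0.005 m and angle between chassis's own z axis and vertical below 0.1 rad and angle between the y axis of chassis and the y axis of fixture, either way round below 0.08 rad), for 0.2 s.
2. it is tipped past its balance point and is coming down slowly (tilt 50 to 85 degrees, under 2 rad/s), toe still at the stops (angle between chassis's own z axis and vertical between 0.87 and 1.48 rad and x of toe in the frame of fixture between -0.025 and 0.012 m and angular speed of chassis below 2 rad/s), for 0.1 s.
At the end, for the whole second after the job is handed in: The chassis lies at rest face down on the board (within 4 degrees of flat), toe edge no more than 25 mm behind the stop faces and within 20 mm of the board's middle line, squared to 0.12 rad, upright plate pointing out between the stops (angle between chassis's own z axis and vertical between 1.5 and 1.64 rad and x of toe in the frame of fixture between -0.025 and 0.004 m and y of toe in the frame of fixture between -0.02 and 0.02 m and x of top_edge in the frame of fixture above 0.13 m and angle between the y axis of chassis and the y axis of fixture, either way round below 0.12 rad and height (world z) of toe below 0.026 m and height (world z) of top_edge below 0.031 m and linear speed of chassis below 0.01 m/s and angular speed of chassis below 0.05 rad/s); the robot touches nothing.
It fails at once if the chassis falls or is flung over (turns faster than 4 rad/s) (angular speed of chassis above 4 rad/s).
It fails at once if the chassis is lifted (toe edge more than 21 mm above the board) (height (world z) of toe above 0.041 m).
It fails at once if the chassis is squeezed or shoved hard (over 40 N from the fingers) (contact force between the fingers and chassis above 40 N).
It fails at once if one of the other things is moved by more than 15 mm (distance of any of flux_bottle, heatsink, capacitor, usb_stick, screwdriver, cutters from where it was at the start of the episode above 0.015 m).
It also fails if it takes over 72 s, if anything falls off the work surface, if the arm or the gripper's body presses on something with over 40 N, if the wrist force passes 120 N, or if a joint passes its speed limit or range.

### The arm

A 7-joint arm with a two-finger parallel gripper is mounted at the origin on a cart in front of the work surface, level with it; the furniture and walls round the work are solid. World frame = base frame: x ahead of the robot, y to its left, z up, the work surface at z = 0. Lengths are in mm, angles in rad, forces in N, time in s.
With the tool pointing down it reaches from about 350 to 900 mm from the base axis. Payload 19.9 kg.
Tool frame: the origin (TCP) lies midway between the tips of the shut fingers; the grasp point (between the pads) lies 19 mm behind it (grasp_offset is the distance from the TCP to the grasp point, in mm); z points along the fingers, y is the line along which they close (so a half turn about z gives the same grasp; the last joint's range is limited). The gripper opens to 85 mm and grips with 20 to 120 N. Pads are 22 mm wide; open, the fingers measure 114 mm over their backs; the gripper's body (76 mm by 85 mm) begins 54 mm behind the grasp point. The pads swing forward as they close: fully open they stand 13 mm farther back than shut.
Start: joints at [1.073, 0.417, -0.01, 1.614, 0.005, 1.111, -0.053], TCP at [275.105, -561.176, 231.26] pointing down, gripper open.
Joint ranges: [-2.81, 2.81], [-0.39, 2.02], [-1.27, 1.25], [0.06, 2.57], [-1.19, 4.33], [0.19, 2], [-2.82, 2.82]. Speed limits (rad/s): [1.89, 1.89, 2.39, 2.39, 3.01, 3.01, 3.01].

### API

Orientations are given as [roll, pitch, yaw] about the fixed x, y, z axes, in that order (R = Rz(yaw) Ry(pitch) Rx(roll)).
In Python, from station import read_state, capture, camera_params, hand_in, grasp_offset gives the robot as it stands.
- The arm moves only by the tool move_arm, never from a script. Its argument "deltas" is a list of rows, each a list of 7 numbers: the turn, a rotation vector about the tool's x, y, z in units of 30 degrees (1.0 is 30 degrees), then the shift along the tool's x, y, z in units of 200 mm (1.0 is 200 mm), then the closure, from -1 (fully open) to 1 (shut), so that 0 is half open. A call has 1 to 10 rows; each row shifts and turns the commanded pose from where the row before left it, along the tool's axes as they then stand; what a row does not reach is not made up. A row lasts 1/12 s, in which the tool goes at most 41.7 mm and 7.16 degrees, less where a joint would pass 70% of its speed; a pose out of reach is approached as far as the arm can. A call with a number of a shift or a turn outside -1 to 1 is refused whole. A call with a gripper value outside its range is refused whole. The fingers move at their own pace and stop on an object; "grip_force" is the grip in N (left out, the last holds). Time passes only in rows, so rows that do not move let the fingers close. It gives the time, the measured TCP pose, the force, the opening and the grip force at its end, in the units of the state.
- read_state(): the state, without advancing time (a new reading comes with each control period).
- capture(name): name is "side" or "top"; returns the picture (400x640x3 uint8, red, green, blue); there is no depth.
- camera_params(name): a dict with "K" (3x3 intrinsics, pixels), "T" (4x4, takes a point from camera to world coordinates). Camera axes: x right, y down, z forward; pixel columns grow to the right and rows downward; lengths in mm; the calibration is good to about 2 mm. A picture is of the moment at which its call begins. camera_params takes no time and is no camera call.
- hand_in(): hands the job in; it is judged then, once.
The state is a dict: "t": time; "q": joint angles; "qvel": joint speeds; "joint_torque": joint torques, N m; "tool_pos": TCP position; "orientation": TCP orientation; "ft_force": force on the tool from outside, world axes, zero at the start; "wrist_torque": the same for the moment, N m; "width": opening from 0.0 (shut) to 1.0 (fully open); "gripper_force": force on a finger pad.
Only numpy, scipy, OpenCV 4.12 (cv2) and the standard library are available. Lean on these libraries where they do the work, as an engineer would, in place of code of your own. Each camera call takes 0.05 s, during which the arm holds its last target. There are 200 camera calls.

## Working session

There is one attempt and no reset: what is moved stays moved. The work goes in short steps, Python scripts to look and compute and a tool call to move; the robot and the scene stay as the last step left them, time stands still between calls to the robot, and variables do not carry over. Pictures are saved under pics/ and viewed, at most 12 in all, crops included, and the job is handed in when it is done.

Besides the shell and the picture viewer there is one more tool, called after "Request:" by a JSON object that holds its "op" and its "data", one argument or row to a line. move_arm: Moves the arm, as the interface text tells. Shifts and turns lie within -1 to 1; 1 stands for 200 mm of shift or 30 degrees of turn. Its arguments: {"type":"object","properties":{"deltas":{"type":"array","items":{"type":"array","items":{"type":"number"}}},"grip_force":{"type":"number"}},"required":["deltas"]}

```bash
mkdir -p pics; ls; python3 - <<'E'
from station import *
import cv2
for n in("side","top"):
    im=capture(n); cv2.imwrite(f"pics/{n}0.png",im[:,:,::-1])
    p=camera_params(n); print(n,p["K"],p["T"])
s=read_state(); print(s)
E
```

```text
pics
side [[410.70067532   0.         314.16554431]
 [  0.         410.70067532 198.47288664]
 [  0.           0.           1.        ]] [[ 9.37886485e-01 -2.17614858e-01  2.70208652e-01  3.34495228e+02]
 [-3.46756581e-01 -6.13439965e-01  7.09543009e-01 -5.55200498e+02]
 [ 1.13496845e-02 -7.59167427e-01 -6.50796437e-01  6.71084347e+02]
 [ 0.00000000e+00  0.00000000e+00  0.00000000e+00  1.00000000e+00]]
top [[489.66631551   0.         316.59623881]
 [  0.         489.66631551 200.45870411]
 [  0.           0.           1.        ]] [[ 2.45164537e-02 -9.89910868e-01  1.39554353e-01  4.00263463e+02]
 [-9.99641126e-01 -2.27673939e-02  1.41161110e-02  3.34734332e+01]
 [-1.07964027e-02 -1.39850348e-01 -9.90113790e-01  1.22722759e+03]
 [ 0.00000000e+00  0.00000000e+00  0.00000000e+00  1.00000000e+00]]
{'t': 0.1, 'q': array([ 1.07350716,  0.4179307 , -0.01030257,  1.61412634,  0.00471181,
        1.11071657, -0.05303482]), 'qvel': array([ 0.0007699 , -0.00206118, -0.00132807, -0.00262708,  0.00129211,
        0.00036924, -0.00123494]), 'joint_torque': array([ 1.82553398e-03, -8.65828586e+01,  6.79778382e-01, -4.35637057e+01,
        1.91296684e-02,  4.98014051e-03, -7.03567935e-05]), 'tool_pos': array([ 274.95134502, -560.90897247,  230.70739732]), 'orientation': array([-3.14043937e+00,  9.92706718e-05,  4.55767308e-01]), 'ft_force': array([0.59056978, 0.35657317, 0.26887405]), 'wrist_torque': array([-0.01921406,  0.03417804,  0.01915827]), 'gripper_force': 0.0, 'width': 0.9951335667321913}
```

View pics/top0.png

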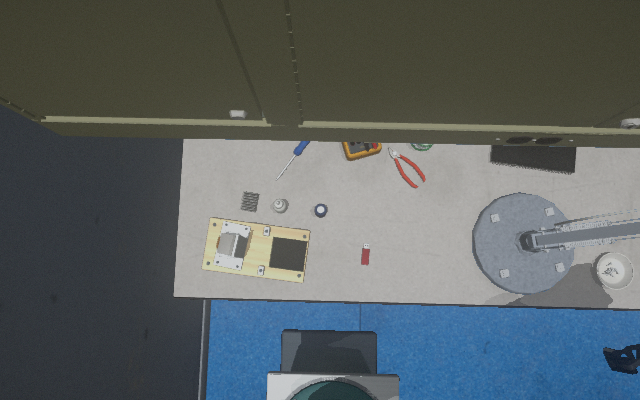

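View pics/side0.png

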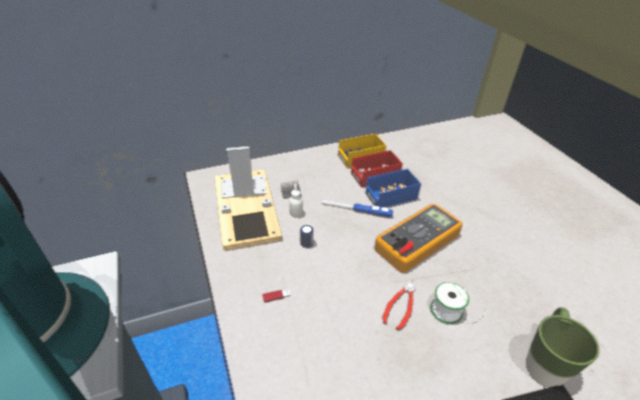

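The top view shows the board centred near (257,250). It points right and slightly down, which is world −y. The stops are near (266,230) and (261,270), the patch is at (289,254), and the chassis stands at about (235,245). The side view shows the plate top near (238,150). Next I'll measure these.

```bash
cat > h.py <<'E'
import numpy as np, cv2
from station import *
def ray(cam,uv,z):
    p=camera_params(cam);K,T=np.array(p["K"]),np.array(p["T"])
    d=T[:3,:3]@np.linalg.solve(K,[uv[0],uv[1],1.]);o=T[:3,3]
    return o+d*(z-o[2])/d[2]
def proj(cam,P):
    p=camera_params(cam);K,T=np.array(p["K"]),np.array(p["T"])
    q=K@(T[:3,:3].T@(np.array(P,float)-T[:3,3]));return q[:2]/q[2]
E
python3 - <<'E'
from h import *
im=cv2.imread("pics/top0.png");x0,y0=190,180
c=im[y0:300,x0:390];h=cv2.cvtColor(c,cv2.COLOR_BGR2HSV)
m=((h[:,:,0]>12)&(h[:,:,0]<35)&(h[:,:,1]>60)&(h[:,:,2]>110)).astype(np.uint8)
n,l,s,_=cv2.connectedComponentsWithStats(m);pts=np.argwhere(m&np.isin(l,[i for i in range(1,n) if s[i,4]>40]))[:,::-1]
r=cv2.minAreaRect(np.float32(pts));b=cv2.boxPoints(r)+[x0,y0];W=np.array([ray("top",p,20) for p in b]);print("wood",r,b.round(1),W.round(1))
print([np.linalg.norm(W[i]-W[i-1]).round(1) for i in range(4)])
k=(h[:,:,2]<70).astype(np.uint8);n,l,s,ce=cv2.connectedComponentsWithStats(k)
for i in range(1,n):
    if s[i,4]>20: print("dark",s[i],ce[i]+[x0,y0],ray("top",ce[i]+[x0,y0],20).round(1), [ray("top",q+np.array([x0,y0]),20)[:2].round(1) for q in cv2.boxPoints(cv2.minAreaRect(np.float32(np.argwhere(l==i)[:,::-1])))])
cv2.imwrite("pics/t1.png",cv2.resize(im[205:295,195:325],None,fx=6,fy=6,interpolation=cv2.INTER_CUBIC))
s=cv2.imread("pics/side0.png");cv2.imwrite("pics/s1.png",cv2.resize(s[135:255,200:330],None,fx=5,fy=5,interpolation=cv2.INTER_CUBIC))
E
```

```text
wood ((85.79734802246094, 56.221435546875), (26.21956443786621, 67.20848083496094), 79.9393081665039) [[240.4 229.2]
 [306.6 217.4]
 [311.2 243.3]
 [245.  255. ]] [[494.3 237.3  20. ]
 [527.4  74.4  20. ]
 [463.8  61.4  20. ]
 [431.2 223.1  20. ]]
[np.float64(64.7), np.float64(166.2), np.float64(64.9), np.float64(165.0)]
dark [  0 118  31   2  40] [203.025 298.275] [324.3 320.5  20. ] [array([324.2, 352.2]), array([326. , 279.2]), array([323.6, 279.1]), array([321.8, 352.1])]
```

View pics/t1.png

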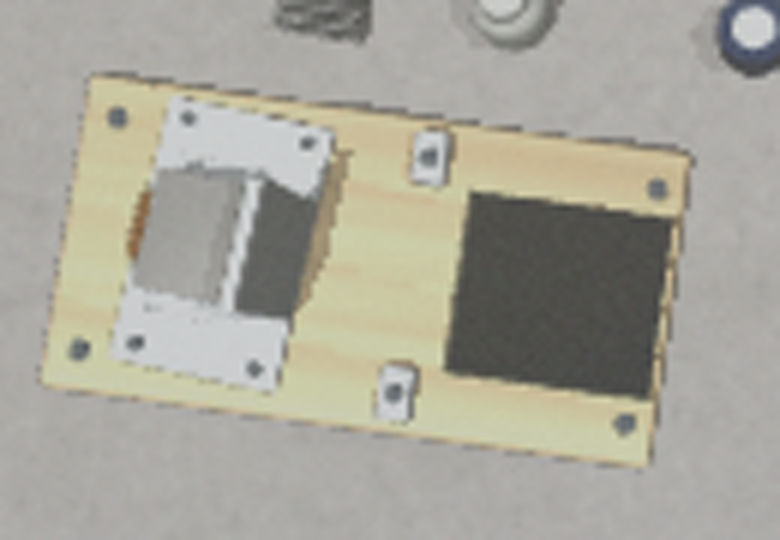

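View pics/s1.png

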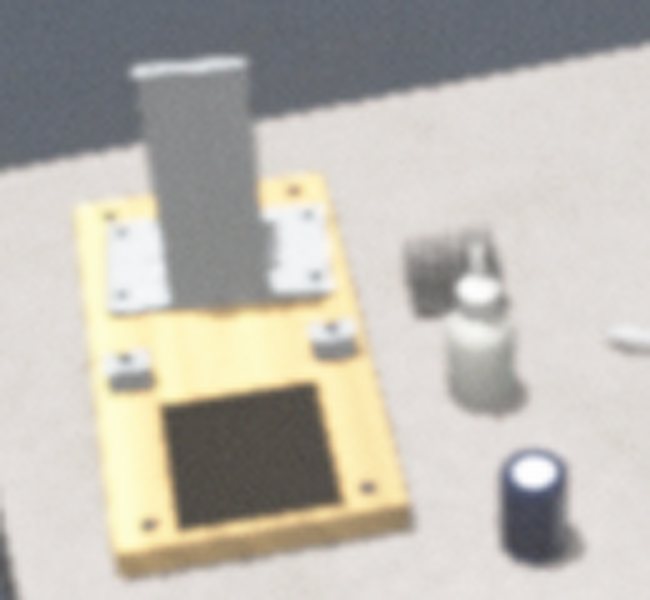

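The enlarged top crop shows the board corners at about (93,75), (690,155), (650,466) and (42,383). The foot corners are at (170,98), (333,130), (276,390) and (112,358). The side crop shows the plate's top edge from (133,72) to (247,62), with nothing between the foot and the stops.

```bash
cat >> h.py <<'E'
def frame(B,z=20):  # B: corners rear-left, front-left, front-right, rear-right in px of top
    W=np.array([ray("top",p,z) for p in B])[:,:2]
    d=(W[1]-W[0])+(W[2]-W[3]);a=np.arctan2(d[1],d[0]);return W,a
E
python3 - <<'E'
from h import *
f=lambda P:(np.array(P,float)+.5)/6-.5+[195,205]
W,a=frame(f([(93,75),(690,155),(650,466),(42,383)]))
L=[np.linalg.norm(W[i]-W[i-1]).round(1) for i in range(4)];print(W.round(1),a,L)
x=np.array([np.cos(a),np.sin(a)]);y=np.array([-x[1],x[0]])
O=W.mean(0)+14*x   # board middle is x=-14
print("O",O.round(1),"ang",a)
bf=lambda p:np.round([(p[:2]-O)@x,(p[:2]-O)@y],1)
for q,z in [((413,130),36),((451,132),36),((378,418),36),((445,185),36),((416,365),36)]: print("stop",bf(ray("top",f(q),z)))
for q in [(468,192),(672,217),(650,397),(445,372)]: print("patch",bf(ray("top",f(q),20)))
F,fa=frame(f([(170,98),(333,130),(276,390),(112,358)]),26)
print("foot",[bf(p) for p in F],"yaw",fa-a,[np.linalg.norm(F[i]-F[i-1]).round(1) for i in range(4)])
g=lambda P:(np.array(P,float)+.5)/5-.5+[200,135]
for q in [(133,76),(247,64)]: print("platetop",bf(ray("side",g(q),160)))
for q in [(112,308),(335,291)]: print("footfront",bf(ray("side",g(q),26)))
for q in [(129,353),(317,322)]:print("stopside",bf(ray("side",g(q),36)))
for n,q,z in [("cap",(755,28),44),("bottle",(505,5),90)]: print(n,ray("top",f(q),z).round(0))
E
```

```text
[[522.6 314.2]
 [495.3  66.2]
 [368.7  79. ]
 [396.  328.1]] -1.680103616688319 [np.float64(127.4), np.float64(249.5), np.float64(127.3), np.float64(250.5)]
O [444.1 183. ] ang -1.680103616688319
stop [-2.1 57.6]
stop [13.4 58.8]
stop [  1.2 -58.9]
stop [14.2 37.2]
stop [ 13.2 -36. ]
patch [22.1 36.4]
patch [106.6  37.4]
patch [107.7 -36.2]
patch [ 23.5 -37.4]
foot [array([-104.5,   58.1]), array([-36. ,  53.9]), array([-42.8, -53.6]), array([-111. ,  -49.8])] yaw -0.05817863928562739 [np.float64(108.1), np.float64(68.7), np.float64(107.8), np.float64(68.3)]
platetop [-36.2 -27.5]
platetop [-34.4  22.7]
footfront [-42. -54.]
footfront [-30.1  52.9]
stopside [  4.6 -48.4]
stopside [ 2.7 39.7]
cap [546.  41.  44.]
bottle [547. 138.  90.]
```

Request:
{"op": "move_arm", "data": {
  "deltas": [
    [0,0,0,0.093,-0.119,0,0],
    [0,0,0,0.093,-0.119,0,0],
    [0,0,0,0.093,-0.119,0,0],
    [0,0,0,0.093,-0.119,0,0],
    [0,0,0,0.093,-0.119,0,0],
    [0,0,0,0.093,-0.119,0,0],
    [0,0,0,0.093,-0.119,0,0],
    [0,0,0,0.093,-0.119,0,0],
    [0,0,0,0.093,-0.119,0,0],
    [0,0,0,0.093,-0.119,0,0]
  ],
  "grip_force": 20
}}

```text
t: 0.93
tool_pos: [337.2, -264.1, 231.1]
orientation: [-3.141, 0.0, 0.456]
ft_force: [0.2, 0.5, 0.2]
width: 0.5
gripper_force: 0.0
```

Request:
{"op": "move_arm", "data": {
  "deltas": [
    [0,0,0,0.093,-0.119,0,0],
    [0,0,0,0.093,-0.119,0,0],
    [0,0,0,0.093,-0.119,0,0],
    [0,0,0,0.093,-0.119,0,0],
    [0,0,0,0.093,-0.119,0,0],
    [0,0,0,0.093,-0.119,0,0],
    [0,0,0,0.093,-0.119,0,0],
    [0,0,0,0.093,-0.119,0,0],
    [0,0,0,0.093,-0.119,0,0],
    [0,0,0,0.093,-0.119,0,0]
  ]
}}

```text
t: 1.77
tool_pos: [399.5, 31.4, 231.3]
orientation: [3.141, 0.0, 0.456]
ft_force: [1.0, -0.5, -0.2]
width: 0.499
gripper_force: 0.0
```

Request:
{"op": "move_arm", "data": {
  "deltas": [
    [0,0,0,0.093,-0.119,0,0],
    [0,0,0,0.093,-0.119,0,0],
    [0,0,0,0.093,-0.119,0,0],
    [0,0,0,0.093,-0.119,0,0],
    [0,0,0,0.093,-0.119,0,0],
    [0,0,0,0.093,-0.119,0,0],
    [0,0,0,0.093,-0.119,0,0],
    [0,0,0,0.093,-0.119,0,0],
    [0,0,0,0.093,-0.119,0,0],
    [0,0,0,0.093,-0.119,0,0]
  ]
}}

```text
t: 2.6
tool_pos: [461.9, 326.8, 230.9]
orientation: [3.142, 0.001, 0.455]
ft_force: [1.2, -0.9, 0.1]
width: 0.503
gripper_force: 0.0
```

Request:
{"op": "move_arm", "data": {
  "deltas": [
    [0,0,-0.192,0,0,0,0],
    [0,0,-0.192,0,0,0,0],
    [0,0,-0.192,0,0,0,0],
    [0,0,-0.192,0,0,0,0],
    [0,0,-0.192,0,0,0,0],
    [0,0,-0.192,0,0,0,0],
    [0,0,-0.192,0,0,0,0],
    [0,0,-0.192,0,0,0,0],
    [0,0,-0.192,0,0,0,0],
    [0,0,-0.192,0,0,0,0]
  ]
}}

```text
t: 3.43
tool_pos: [461.8, 325.4, 231.1]
orientation: [-3.141, 0.0, 1.466]
ft_force: [0.3, -0.2, -0.1]
width: 0.497
gripper_force: 0.0
```

```bash
cat >> h.py <<'E'
from scipy.spatial.transform import Rotation as Rn
A=-1.680;O=np.array([444.1,183.0]);BX=np.array([np.cos(A),np.sin(A)]);BY=np.array([-BX[1],BX[0]])
def bf(p): p=np.array(p);return np.round([(p[:2]-O)@BX,(p[:2]-O)@BY,*p[2:]],1)
def bw(x,y,z): return np.array([*(O+x*BX+y*BY),z])
def st():
    s=read_state();R=Rn.from_euler("xyz",s["orientation"])
    V=np.array([[*BX,0],[*BY,0],[0,0,1]])
    print("t %.2f"%s["t"],"tcp bf",bf(s["tool_pos"]),"toolaxes in bf (rows x,y,z)\n",(V@R.as_matrix()).T.round(3),"\nF bf",(V@s["ft_force"]).round(1),"w %.2f"%s["width"],"gf",s["gripper_force"],"q",s["q"].round(2))
    return s
E
python3 -c "
from h import *
st()"
```

```text
t 3.43 tcp bf [-143.4    2.1  231.1] toolaxes in bf (rows x,y,z)
 [[-1.    -0.004 -0.   ]
 [-0.004  1.    -0.   ]
 [ 0.    -0.    -1.   ]] 
F bf [ 0.2  0.3 -0.1] w 0.50 gf 0.0 q [ 0.04  0.45 -0.92  1.74  0.39  1.14 -1.1 ]
```

Request:
{"op": "move_arm", "data": {
  "deltas": [
    [0,0,0,0,0,0.097,0],
    [0,0,0,0,0,0.097,0],
    [0,0,0,0,0,0.097,0],
    [0,0,0,0,0,0.097,0],
    [0,0,0,0,0,0.097,0],
    [0,0,0,0,0,0.097,0],
    [0,0,0,0,0,0.097,0],
    [0,0,0,0,0,0.097,0],
    [0,0,0,0,0,0.097,0],
    [0,0,0,0,0,0.097,0]
  ]
}}

```text
t: 4.27
tool_pos: [461.7, 325.3, 36.1]
orientation: [-3.141, 0.0, 1.461]
ft_force: [0.5, 0.6, 0.3]
width: 0.497
gripper_force: 0.0
```

Request:
{"op": "move_arm", "data": {
  "deltas": [
    [0,0,0,-0.015,0,0,0],
    [0,0,0,-0.015,0,0,0],
    [0,0,0,-0.015,0,0,0],
    [0,0,0,-0.015,0,0,0],
    [0,0,0,-0.015,0,0,0],
    [0,0,0,-0.015,0,0,0],
    [0,0,0,-0.015,0,0,0],
    [0,0,0,-0.015,0,0,0],
    [0,0,0,-0.015,0,0,0],
    [0,0,0,-0.015,0,0,0]
  ]
}}

```text
t: 5.1
tool_pos: [458.5, 295.4, 37.4]
orientation: [-3.142, -0.0, 1.461]
ft_force: [0.2, 0.1, -0.1]
width: 0.501
gripper_force: 0.0
```

```bash
python3 -c "
from h import *
st()"
```

```text
t 5.10 tcp bf [-113.3    2.1   37.4] toolaxes in bf (rows x,y,z)
 [[-1.  0.  0.]
 [ 0.  1. -0.]
 [-0. -0. -1.]] 
F bf [-0.2  0.2 -0.1] w 0.50 gf 0.0 q [-0.05  0.67 -0.74  1.93  0.63  0.79 -1.26]
```

Request:
{"op": "move_arm", "data": {
  "deltas": [
    [0,0,0,-0.0125,0,0,0],
    [0,0,0,-0.0125,0,0,0],
    [0,0,0,-0.0125,0,0,0],
    [0,0,0,-0.0125,0,0,0],
    [0,0,0,-0.0125,0,0,0],
    [0,0,0,-0.0125,0,0,0],
    [0,0,0,-0.0125,0,0,0],
    [0,0,0,-0.0125,0,0,0],
    [0,0,0,-0.0125,0,0,0],
    [0,0,0,-0.0125,0,0,0]
  ]
}}

```text
t: 5.93
tool_pos: [455.8, 270.7, 37.3]
orientation: [-3.142, -0.0, 1.461]
ft_force: [0.4, 2.1, -0.7]
width: 0.502
gripper_force: 1.0
```

```bash
python3 -c "
from h import *
st();cv2.imwrite('pics/s2.png',cv2.resize(capture('side')[100:270,180:330,::-1],None,fx=3.5,fy=3.5,interpolation=cv2.INTER_CUBIC))"
```

```text
t 5.93 tcp bf [-88.4   2.1  37.3] toolaxes in bf (rows x,y,z)
 [[-1.  0.  0.]
 [ 0.  1. -0.]
 [-0. -0. -1.]] 
F bf [-2.2  0.2 -0.7] w 0.50 gf 1.0450084693729877 q [-0.    0.65 -0.75  1.96  0.63  0.77 -1.23]
```

View pics/s2.png

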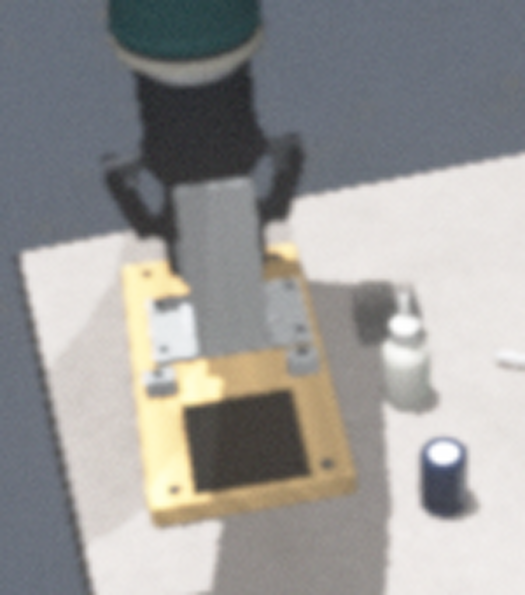

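The chassis is sliding with about 2 N of push. It stands upright and squared in the crop, with the toe near (230,355), just short of the stops.

Request:
{"op": "move_arm", "data": {
  "deltas": [
    [0,0,0,-0.006,0,0,0],
    [0,0,0,-0.006,0,0,0],
    [0,0,0,-0.006,0,0,0],
    [0,0,0,-0.006,0,0,0],
    [0,0,0,-0.006,0,0,0],
    [0,0,0,-0.006,0,0,0],
    [0,0,0,-0.006,0,0,0]
  ]
}}

```text
t: 6.57
tool_pos: [454.9, 262.5, 37.3]
orientation: [-3.142, -0.0, 1.461]
ft_force: [-0.1, 2.3, -0.3]
width: 0.501
gripper_force: 1.2
```

Request:
{"op": "move_arm", "data": {
  "deltas": [
    [0,0,0,-0.003,0,0,0],
    [0,0,0,-0.003,0,0,0],
    [0,0,0,-0.003,0,0,0]
  ]
}}

```text
t: 6.82
tool_pos: [454.7, 260.8, 37.3]
orientation: [3.142, -0.0, 1.461]
ft_force: [0.9, 2.5, 0.5]
width: 0.496
gripper_force: 1.3
```

Request:
{"op": "move_arm", "data": {
  "deltas": [
    [0,0,0,-0.003,0,0,0],
    [0,0,0,-0.003,0,0,0]
  ]
}}

```text
t: 6.98
tool_pos: [454.6, 259.5, 37.3]
orientation: [-3.142, -0.0, 1.461]
ft_force: [-0.1, 2.9, -0.1]
width: 0.499
gripper_force: 1.3
```

Request:
{"op": "move_arm", "data": {
  "deltas": [
    [0,0,0,-0.003,0,0,0],
    [0,0,0,-0.003,0,0,0]
  ]
}}

```text
t: 7.15
tool_pos: [454.4, 258.3, 37.3]
orientation: [-3.142, -0.0, 1.461]
ft_force: [0.6, 2.6, 0.8]
width: 0.5
gripper_force: 1.4
```

Request:
{"op": "move_arm", "data": {
  "deltas": [
    [0,0,0,-0.003,0,0,0],
    [0,0,0,-0.003,0,0,0]
  ]
}}

```text
t: 7.32
tool_pos: [454.3, 257.2, 37.3]
orientation: [3.142, -0.0, 1.461]
ft_force: [0.8, 2.6, 0.8]
width: 0.498
gripper_force: 1.4
```

Request:
{"op": "move_arm", "data": {
  "deltas": [
    [0,0,0,0,0,0,0],
    [0,0,0,0,0,0,0]
  ]
}}

```text
t: 7.48
tool_pos: [454.3, 257.1, 37.3]
orientation: [-3.141, 0.0, 1.461]
ft_force: [-0.6, 1.4, -0.5]
width: 0.501
gripper_force: 0.8
```

Request:
{"op": "move_arm", "data": {
  "deltas": [
    [0,0,0,-0.003,0,0,0],
    [0,0,0,-0.003,0,0,0],
    [0,0,0,-0.003,0,0,0]
  ]
}}

```text
t: 7.73
tool_pos: [454.1, 255.4, 37.3]
orientation: [-3.142, -0.0, 1.461]
ft_force: [0.0, 3.0, 0.1]
width: 0.501
gripper_force: 1.4
```

Request:
{"op": "move_arm", "data": {
  "deltas": [
    [0,0,0,-0.003,0,0,0],
    [0,0,0,-0.003,0,0,0]
  ]
}}

```text
t: 7.9
tool_pos: [454.0, 254.2, 37.3]
orientation: [-3.142, -0.0, 1.461]
ft_force: [0.5, 2.9, 1.3]
width: 0.501
gripper_force: 1.4
```

```bash
python3 -c "
from h import *
st();cv2.imwrite('pics/s3.png',cv2.resize(capture('side')[160:250,200:300,::-1],None,fx=6,fy=6,interpolation=cv2.INTER_CUBIC))"
```

```text
t 7.90 tcp bf [-71.8   2.1  37.3] toolaxes in bf (rows x,y,z)
 [[-1.  0.  0.]
 [ 0.  1. -0.]
 [-0. -0. -1.]] 
F bf [-2.9  0.2  1.3] w 0.50 gf 1.3831047713756561 q [ 0.03  0.64 -0.75  1.99  0.63  0.76 -1.21]
```

View pics/s3.png

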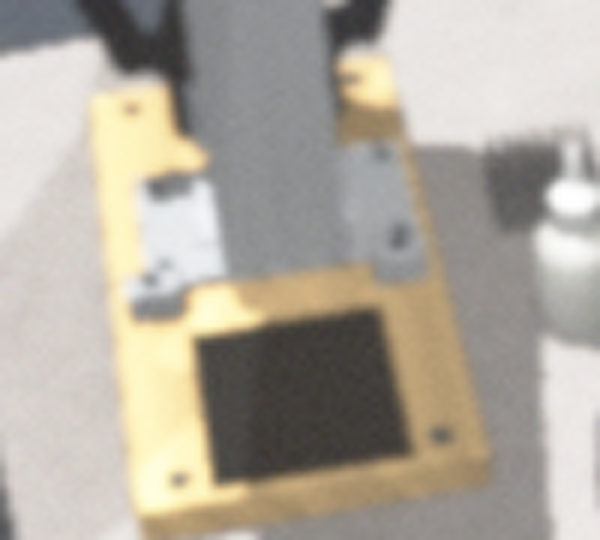

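```bash
python3 -c "
from h import *
for x in(-5,0,5):
  print(x,[((proj('side',bw(x,y,20))-[200,160]+.5)*6-.5).round(0) for y in(-25,25)])
print([((proj('side',bw(22.5,y,20))-[200,160]+.5)*6-.5).round(0) for y in(-36,37)])"
```

```text
-5 [array([218., 279.]), array([344., 260.])]
0 [array([219., 287.]), array([345., 268.])]
5 [array([220., 296.]), array([347., 276.])]
[array([196., 330.]), array([384., 300.])]
```

Request:
{"op": "move_arm", "data": {
  "deltas": [
    [0,0,0,-0.003,0,0,0],
    [0,0,0,-0.003,0,0,0]
  ]
}}

```text
t: 8.12
tool_pos: [453.8, 253.0, 37.3]
orientation: [-3.141, -0.0, 1.461]
ft_force: [0.4, 3.0, 1.6]
width: 0.502
gripper_force: 1.4
```

Request:
{"op": "move_arm", "data": {
  "deltas": [
    [0,0,0,-0.003,0,0,0],
    [0,0,0,-0.003,0,0,0]
  ]
}}

```text
t: 8.28
tool_pos: [453.7, 252.1, 37.4]
orientation: [-3.142, -0.001, 1.461]
ft_force: [0.1, 6.2, 1.0]
width: 0.496
gripper_force: 3.2
```

Request:
{"op": "move_arm", "data": {
  "deltas": [
    [0,0,0,-0.003,0,0,0],
    [0,0,0,-0.002,0,0,0]
  ]
}}

```text
t: 8.45
tool_pos: [453.7, 251.9, 37.6]
orientation: [3.141, -0.002, 1.462]
ft_force: [-0.1, 9.5, 2.0]
width: 0.5
gripper_force: 4.9
```

Request:
{"op": "move_arm", "data": {
  "deltas": [
    [0,0,0,0,0,0,0],
    [0,0,0,0,0,0,0],
    [0,0,0,0,0,0,0]
  ]
}}

```text
t: 8.7
tool_pos: [453.7, 251.9, 37.6]
orientation: [3.141, -0.002, 1.462]
ft_force: [-0.1, 8.7, 0.8]
width: 0.498
gripper_force: 4.2
```

Request:
{"op": "move_arm", "data": {
  "deltas": [
    [0,0,0,0.01,0,0,0],
    [0,0,0,0.02,0,0,0],
    [0,0,0,0.03,0,0,0],
    [0,0,0,0.03,0,0,0],
    [0,0,0,0.03,0,0,0],
    [0,0,0,0.03,0,0,0],
    [0,0,0,0.03,0,0,0],
    [0,0,0,0.03,0,0,0],
    [0,0,0,0,0,0,0]
  ]
}}

```text
t: 9.45
tool_pos: [458.1, 294.1, 37.4]
orientation: [-3.142, -0.001, 1.462]
ft_force: [-0.2, 0.7, -0.5]
width: 0.502
gripper_force: 0.0
```

Request:
{"op": "move_arm", "data": {
  "deltas": [
    [0,0,0,0,0,-0.11,0],
    [0,0,0,0,0,-0.11,0],
    [0,0,0,0,0,-0.11,0],
    [0,0,0,0,0,-0.11,0],
    [0,0,0,0,0,-0.11,0],
    [0,0,0,0,0,-0.11,0],
    [0,0,0,0,0,-0.11,0],
    [0,0,0,0,0,-0.11,0],
    [0,0,0,0,0,-0.11,0],
    [0,0,0,0,0,-0.11,0]
  ]
}}

```text
t: 10.28
tool_pos: [458.0, 292.3, 258.4]
orientation: [-3.142, 0.0, 1.461]
ft_force: [-0.2, -0.3, -0.0]
width: 0.5
gripper_force: 0.0
```

Request:
{"op": "move_arm", "data": {
  "deltas": [
    [0,0,0.2,0,0,0,0],
    [0,0,0.2,0,0,0,0],
    [0,0,0.2,0,0,0,0],
    [0,0,0.2,0,0,0,0],
    [0,0,0.2,0,0,0,0],
    [0,0,0.2,0,0,0,0],
    [0,0,0.2,0,0,0,0],
    [0,0,0.2,0,0,0,0]
  ]
}}

```text
t: 10.95
tool_pos: [458.1, 292.4, 257.3]
orientation: [3.141, 0.0, 0.618]
ft_force: [0.3, -0.2, 0.6]
width: 0.501
gripper_force: 0.0
```

Request:
{"op": "move_arm", "data": {
  "deltas": [
    [0,0,0.2,0,0,0,0],
    [0,0,0.2,0,0,0,0],
    [0,0,0.2,0,0,0,0],
    [0,0,0.2,0,0,0,0],
    [0,0,0.2,0,0,0,0],
    [0,0,0.2,0,0,0,0],
    [0,0,0.2,0,0,0,0]
  ]
}}

```text
t: 11.53
tool_pos: [458.1, 292.4, 257.3]
orientation: [3.141, 0.0, -0.115]
ft_force: [-0.5, -0.1, 0.3]
width: 0.502
gripper_force: 0.0
```

```bash
python3 -c "
from h import *
st();im=capture('side')[:,:,::-1];t=capture('top')[:,:,::-1]
a=cv2.resize(im[135:235,200:300],None,fx=4,fy=4,interpolation=cv2.INTER_CUBIC);b=cv2.resize(t[200:300,200:300],None,fx=4,fy=4,interpolation=cv2.INTER_CUBIC)
cv2.imwrite('pics/c4.png',np.hstack([a,b]))"
```

```text
t 11.53 tcp bf [-110.3    2.   257.3] toolaxes in bf (rows x,y,z)
 [[ 0.006  1.    -0.   ]
 [ 1.    -0.006  0.   ]
 [ 0.    -0.    -1.   ]] 
F bf [ 0.1 -0.5  0.3] w 0.50 gf 0.0 q [-0.09  0.31 -0.65  1.77  0.2   1.13 -2.49]
```

View pics/c4.png

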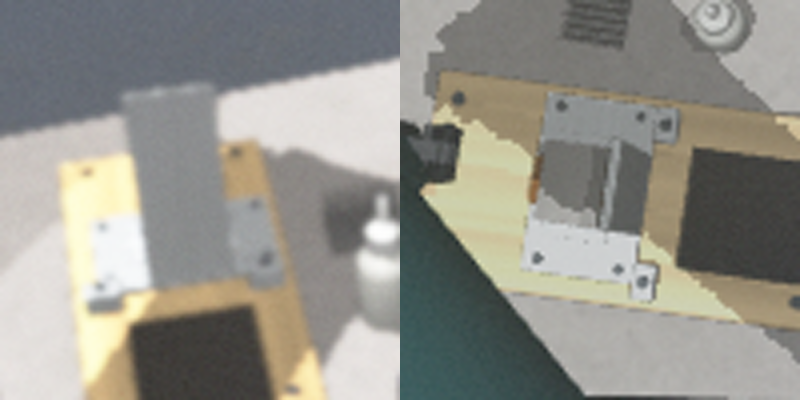

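Both views show the foot squared against both stops. In the top view the stops are at (665,125) and (643,282), and the plate's top edge is the strip near (609,185). I'll turn the wrist back to the other equivalent yaw, where joint 7 has more margin.

Request:
{"op": "move_arm", "data": {
  "deltas": [
    [0,0,-0.235,0,0,0,0],
    [0,0,-0.235,0,0,0,0],
    [0,0,-0.235,0,0,0,0],
    [0,0,-0.235,0,0,0,0],
    [0,0,-0.235,0,0,0,0],
    [0,0,-0.235,0,0,0,0],
    [0,0,-0.235,0,0,0,0],
    [0,0,-0.235,0,0,0,0],
    [0,0,-0.235,0,0,0,0],
    [0,0,-0.235,0,0,0,0]
  ]
}}

```text
t: 12.47
tool_pos: [458.2, 292.4, 257.3]
orientation: [-3.142, 0.0, 1.131]
ft_force: [0.2, -0.3, -0.1]
width: 0.498
gripper_force: 0.0
```

Request:
{"op": "move_arm", "data": {
  "deltas": [
    [0,0,-0.235,0,0,0,0],
    [0,0,-0.235,0,0,0,0],
    [0,0,-0.235,0,0,0,0],
    [0,0,-0.235,0,0,0,0],
    [0,0,-0.235,0,0,0,0],
    [0,0,-0.235,0,0,0,0],
    [0,0,-0.235,0,0,0,0],
    [0,0,-0.235,0,0,0,0],
    [0,0,-0.235,0,0,0,0],
    [0,0,-0.235,0,0,0,0]
  ]
}}

```text
t: 13.3
tool_pos: [458.2, 292.4, 257.4]
orientation: [3.141, 0.0, 2.362]
ft_force: [-0.4, -0.1, 0.0]
width: 0.5
gripper_force: 0.0
```

Request:
{"op": "move_arm", "data": {
  "deltas": [
    [0,0,-0.235,0,0,0,0],
    [0,0,-0.235,0,0,0,0],
    [0,0,-0.235,0,0,0,0],
    [0,0,-0.235,0,0,0,0],
    [0,0,-0.235,0,0,0,0],
    [0,0,-0.136,0,0,0,0]
  ]
}}

```text
t: 13.8
tool_pos: [458.3, 292.3, 257.3]
orientation: [3.141, -0.0, 3.049]
ft_force: [0.2, 1.0, -0.5]
width: 0.507
gripper_force: 0.0
```

```bash
python3 -c "
from h import *
st()
c=lambda P,o:(np.array(P,float)+.5)/4-.5+o
for q in[(123,92),(215,84),(123,97),(215,89)]:print('side',bf(ray('side',c(q,[200,135]),160)))
for q in[(613,140),(605,228),(620,140),(612,228)]:print('top',bf(ray('top',c([q[0]-400,q[1]],[200,200]),160)))
for q,z in[((640,150),26),((652,140),26),((640,235),26),((657,105),36),((634,262),36)]:print('topfoot/stop',bf(ray('top',c([q[0]-400,q[1]],[200,200]),z)))
"
```

```text
t 13.80 tcp bf [-110.2    2.2  257.3] toolaxes in bf (rows x,y,z)
 [[ 0.017 -1.     0.   ]
 [-1.    -0.017  0.   ]
 [-0.    -0.    -1.   ]] 
F bf [-1.   0.1 -0.5] w 0.51 gf 0.0 q [ 0.3   0.52 -1.23  1.76  0.52  1.24  0.41]
side [ -3.9 -21.2 160. ]
side [ -0.2  27.9 160. ]
side [  0.8 -21.7 160. ]
side [  4.5  27.3 160. ]
top [ -6.   27.6 160. ]
top [ -3.  -20.2 160. ]
top [ -2.2  28.1 160. ]
top [  0.7 -19.6 160. ]
topfoot/stop [-8.6 30.6 26. ]
topfoot/stop [-2.2 37.7 26. ]
topfoot/stop [ -0.8 -20.6  26. ]
topfoot/stop [-1.  58.7 36. ]
topfoot/stop [ -0.7 -37.2  36. ]
```

Request:
{"op": "move_arm", "data": {
  "deltas": [
    [0,0,0.003,0,-0.1,0,0],
    [0,0,0.003,0,-0.1,0,0],
    [0,0,0.003,0,-0.1,0,0],
    [0,0,0.003,0,-0.1,0,0],
    [0,0,0.003,0,-0.1,0,0],
    [0,0,0.003,0,-0.1,0,0],
    [0,0,0.003,0,-0.1,0,0],
    [0,0,0.003,0,-0.1,0,0],
    [0,0,0.003,0,-0.1,0,0],
    [0,0,0.003,0,-0.1,0,0]
  ]
}}

```text
t: 14.63
tool_pos: [435.8, 92.8, 257.3]
orientation: [-3.141, 0.0, 3.026]
ft_force: [0.6, 0.8, -1.1]
width: 0.497
gripper_force: 0.0
```

Request:
{"op": "move_arm", "data": {
  "deltas": [
    [-0.15,0,0,0,0,0,0],
    [-0.15,0,0,0,0,0,0],
    [-0.15,0,0,0,0,0,0],
    [-0.15,0,0,0,0,0,0],
    [-0.15,0,0,0,0,0,0],
    [-0.15,0,0,0,0,0,0],
    [-0.15,0,0,0,0,0,0],
    [-0.15,0,0,0,0,0,0],
    [-0.15,0,0,0,0,0,0],
    [-0.15,0,0,0,0,0,0]
  ]
}}

```text
t: 15.47
tool_pos: [436.2, 93.4, 257.5]
orientation: [2.353, 0.004, 3.024]
ft_force: [-0.5, 0.0, 0.1]
width: 0.504
gripper_force: 0.0
```

```bash
python3 -c "
from h import *
st()"
```

```text
t 15.47 tcp bf [ 90.    1.9 257.5] toolaxes in bf (rows x,y,z)
 [[-0.008 -1.    -0.004]
 [-0.705  0.003  0.709]
 [-0.709  0.009 -0.705]] 
F bf [ 0.  -0.5  0.1] w 0.50 gf 0.0 q [ 1.3   0.39 -1.25  2.12 -0.54  0.93  1.87]
```

Request:
{"op": "move_arm", "data": {
  "deltas": [
    [0,0,0,0,-0.093,0.039,0],
    [0,0,0,0,-0.093,0.039,0],
    [0,0,0,0,-0.093,0.039,0],
    [0,0,0,0,-0.093,0.039,0],
    [0,0,0,0,-0.093,0.039,0],
    [0,0,0,0,-0.093,0.039,0],
    [0,0,0,0,-0.093,0.039,0],
    [0,0,0,0,-0.093,0.039,0],
    [0,0,0,0,-0.093,0.039,0],
    [0,0,0,0,-0.093,0.039,0]
  ]
}}

```text
t: 16.3
tool_pos: [426.9, 17.5, 69.7]
orientation: [2.356, 0.003, 3.025]
ft_force: [0.2, -0.7, 0.6]
width: 0.5
gripper_force: 0.0
```

```bash
python3 -c "
from h import *
st()"
```

```text
t 16.30 tcp bf [166.3   0.9  69.7] toolaxes in bf (rows x,y,z)
 [[-0.007 -1.    -0.003]
 [-0.707  0.003  0.707]
 [-0.707  0.008 -0.707]] 
F bf [0.7 0.3 0.6] w 0.50 gf 0.0 q [ 1.15  0.77 -0.92  2.17 -0.28  0.66  2.03]
```

Request:
{"op": "move_arm", "data": {
  "deltas": [
    [0,0,0,0,0.093,-0.039,0.2],
    [0,0,0,0,0.093,-0.039,0.2],
    [0,0,0,0,0.093,-0.039,0.2],
    [0,0,0,0,0.093,-0.039,0.2],
    [0,0,0,0,0.093,-0.039,0.2],
    [0,0,0,0,0.093,-0.039,0.2],
    [0,0,0,0,0.093,-0.039,0.2],
    [0,0,0,0,0.093,-0.039,0.2],
    [0,0,0,0,0.093,-0.039,0.2],
    [0,0,0,0,0.093,-0.039,0.2]
  ]
}}

```text
t: 17.13
tool_pos: [435.9, 94.3, 258.2]
orientation: [2.356, 0.003, 3.025]
ft_force: [0.7, -0.5, 0.5]
width: 0.401
gripper_force: 0.0
```

Request:
{"op": "move_arm", "data": {
  "deltas": [
    [0.15,0,0,0,0,0,0.2],
    [0.15,0,0,0,0,0,0.2],
    [0.15,0,0,0,0,0,0.2],
    [0.15,0,0,0,0,0,0.2],
    [0.15,0,0,0,0,0,0.2],
    [0.15,0,0,0,0,0,0.2],
    [0.15,0,0,0,0,0,0.2],
    [0.15,0,0,0,0,0,0.2],
    [0.15,0,0,0,0,0,0.2],
    [0.15,0,0,0,0,0,0.2]
  ]
}}

```text
t: 17.97
tool_pos: [436.5, 93.6, 257.8]
orientation: [-3.137, 0.002, 3.026]
ft_force: [0.1, -0.6, 0.2]
width: 0.399
gripper_force: 0.0
```

Request:
{"op": "move_arm", "data": {
  "deltas": [
    [0,0,0,0,0.046,0,0.2],
    [0,0,0,0,0.046,0,0.2],
    [0,0,0,0,0.046,0,0.2],
    [0,0,0,0,0.046,0,0.2],
    [0,0,0,0,0.046,0,0.2],
    [0,0,0,0,0.046,0,0.2],
    [0,0,0,0,0.046,0,0.2],
    [0,0,0,0,0.046,0,0.2],
    [0,0,0,0,0.046,0,0.2],
    [0,0,0,0,0.046,0,0.2]
  ]
}}

```text
t: 18.8
tool_pos: [447.0, 185.5, 257.3]
orientation: [-3.141, -0.0, 3.026]
ft_force: [-1.0, -0.4, 0.4]
width: 0.399
gripper_force: 0.0
```

```bash
python3 -c "
from h import *
st()"
```

```text
t 18.80 tcp bf [ -2.8   2.6 257.3] toolaxes in bf (rows x,y,z)
 [[-0.006 -1.     0.   ]
 [-1.     0.006 -0.   ]
 [ 0.    -0.    -1.   ]] 
F bf [ 0.5 -1.   0.4] w 0.40 gf 0.0 q [ 0.49  0.28 -1.1   1.9   0.28  1.13  0.74]
```

Request:
{"op": "move_arm", "data": {
  "deltas": [
    [0,0,0,0,0,0.056,0.2],
    [0,0,0,0,0,0.056,0.2],
    [0,0,0,0,0,0.056,0.2],
    [0,0,0,0,0,0.056,0.2],
    [0,0,0,0,0,0.056,0.2],
    [0,0,0,0,0,0.056,0.2],
    [0,0,0,0,0,0.056,0.2],
    [0,0,0,0,0,0.056,0.2],
    [0,0,0,0,0,0.056,0.2],
    [0,0,0,0,0,0.056,0.2]
  ]
}}

```text
t: 19.63
tool_pos: [447.0, 185.2, 144.1]
orientation: [3.141, -0.0, 3.022]
ft_force: [-0.1, -0.5, 0.2]
width: 0.399
gripper_force: 0.0
```

Request:
{"op": "move_arm", "data": {
  "deltas": [
    [0,0,0,0,0,0,0.45],
    [0,0,0,0,0,0,0.55],
    [0,0,0,0,0,0,0.6],
    [0,0,0,0,0,0,0.6]
  ]
}}

```text
t: 19.97
tool_pos: [447.3, 185.3, 145.8]
orientation: [3.141, 0.001, 3.022]
ft_force: [-0.3, -0.2, 0.4]
width: 0.199
gripper_force: 0.0
```

```bash
python3 -c "
from h import *
st();cv2.imwrite('pics/s5.png',cv2.resize(capture('side')[100:250,190:310,::-1],None,fx=4,fy=4,interpolation=cv2.INTER_CUBIC))"
```

```text
t 19.97 tcp bf [ -2.7   3.  145.8] toolaxes in bf (rows x,y,z)
 [[-0.01  -1.    -0.001]
 [-1.     0.01   0.   ]
 [-0.     0.001 -1.   ]] 
F bf [ 0.3 -0.2  0.4] w 0.20 gf 0.0 q [ 0.36  0.44 -0.98  2.01  0.46  0.92  0.58]
```

View pics/s5.png

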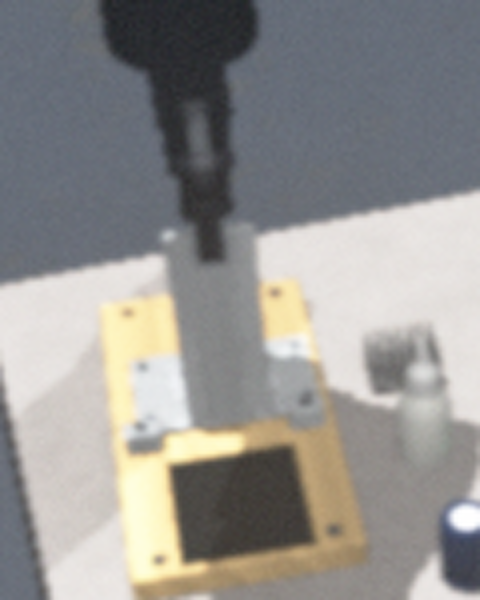

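The front finger is in front of the plate at (210,245), and no force shows. The fingers straddle the plate loosely, so I can start tipping.

Request:
{"op": "move_arm", "data": {
  "deltas": [
    [0,0,0,0,0,0,0.65],
    [-0.05,0,0,0,-0.0164,0,0.67],
    [-0.05,0,0,0,-0.0164,0,0.67],
    [-0.05,0,0,0,-0.0164,0,0.67],
    [-0.05,0,0,0,-0.0164,0,0.67],
    [-0.05,0,0,0,-0.0164,0,0.67],
    [-0.05,0,0,0,-0.0164,0,0.67],
    [-0.05,0,0,0,-0.0164,0,0.67],
    [-0.05,0,0,0,-0.0164,0,0.67]
  ]
}}

```text
t: 20.77
tool_pos: [444.2, 159.2, 143.3]
orientation: [2.931, 0.001, 3.022]
ft_force: [0.0, 1.7, -0.7]
width: 0.163
gripper_force: 0.5
```

```bash
cat >> h.py <<'E'
def arc():
    s=st();b=bf(s["tool_pos"]);R=Rn.from_euler("xyz",s["orientation"]).as_matrix();z=R[:,2]
    th=np.arctan2(-(z[:2]@BX),-z[2]);dx,dz=b[0],b[2]-20
    print("tilt %.1f"%np.degrees(th),"chassis-frame (toe 0,20): xc %.1f zc %.1f"%(dx*np.cos(th)-dz*np.sin(th),dx*np.sin(th)+dz*np.cos(th)))
E
python3 -c "
from h import *
arc()"
```

```text
t 20.77 tcp bf [ 23.7   2.7 143.3] toolaxes in bf (rows x,y,z)
 [[-0.011 -1.    -0.001]
 [-0.978  0.01   0.209]
 [-0.209  0.003 -0.978]] 
F bf [-1.7 -0.1 -0.7] w 0.16 gf 0.5023152194917202 q [ 0.66  0.44 -1.11  2.1   0.31  0.75  0.83]
tilt 12.1 chassis-frame (toe 0,20): xc -2.6 zc 125.5
```

Force is 1.7 N, as expected, so I'll continue.

Request:
{"op": "move_arm", "data": {
  "deltas": [
    [-0.05,0,0,0,-0.0164,0,0.67],
    [-0.05,0,0,0,-0.0164,0,0.67],
    [-0.05,0,0,0,-0.0164,0,0.67],
    [-0.05,0,0,0,-0.0164,0,0.67],
    [-0.05,0,0,0,-0.0164,0,0.67],
    [-0.05,0,0,0,-0.0164,0,0.67],
    [-0.05,0,0,0,-0.0164,0,0.67],
    [-0.05,0,0,0,-0.0164,0,0.67],
    [-0.05,0,0,0,-0.0164,0,0.67],
    [-0.05,0,0,0,-0.0164,0,0.67]
  ]
}}

```text
t: 21.6
tool_pos: [440.5, 128.2, 132.6]
orientation: [2.669, 0.001, 3.022]
ft_force: [0.2, 0.9, 0.7]
width: 0.163
gripper_force: 0.3
```

```bash
python3 -c "
from h import *
arc()"
```

```text
t 21.60 tcp bf [ 54.9   2.4 132.6] toolaxes in bf (rows x,y,z)
 [[-0.011 -1.    -0.001]
 [-0.89   0.009  0.455]
 [-0.455  0.006 -0.89 ]] 
F bf [-1.   0.1  0.7] w 0.16 gf 0.32663097605109215 q [ 0.97  0.58 -1.23  2.18  0.15  0.61  1.17]
tilt 27.1 chassis-frame (toe 0,20): xc -2.3 zc 125.2
```

Request:
{"op": "move_arm", "data": {
  "deltas": [
    [-0.05,0,0,0,-0.0164,0,0.67],
    [-0.05,0,0,0,-0.0164,0,0.67],
    [-0.05,0,0,0,-0.0164,0,0.67],
    [-0.05,0,0,0,-0.0164,0,0.67],
    [-0.05,0,0,0,-0.0164,0,0.67],
    [-0.05,0,0,0,-0.0164,0,0.67],
    [-0.05,0,0,0,-0.0164,0,0.67],
    [-0.04,0,0,0,-0.0131,0,0.67],
    [-0.03,0,0,0,-0.0098,0,0.67],
    [-0.03,0,0,0,-0.0098,0,0.67]
  ]
}}

```text
t: 22.43
tool_pos: [437.4, 103.8, 116.3]
orientation: [2.434, 0.0, 3.022]
ft_force: [0.4, 0.1, 1.0]
width: 0.166
gripper_force: 0.2
```

Request:
{"op": "move_arm", "data": {
  "deltas": [
    [-0.03,0,0,0,-0.0098,0,0.67],
    [-0.03,0,0,0,-0.0098,0,0.67],
    [-0.03,0,0,0,-0.0098,0,0.67],
    [-0.03,0,0,0,-0.0098,0,0.67],
    [-0.03,0,0,0,-0.0098,0,0.67],
    [-0.03,0,0,0,-0.0098,0,0.67]
  ]
}}

```text
t: 22.93
tool_pos: [436.2, 95.3, 108.2]
orientation: [2.339, -0.0, 3.022]
ft_force: [0.0, 0.2, -0.3]
width: 0.165
gripper_force: 0.1
```

```bash
python3 -c "
from h import *
arc()"
```

```text
t 22.93 tcp bf [ 88.    1.7 108.2] toolaxes in bf (rows x,y,z)
 [[-0.01  -1.     0.   ]
 [-0.695  0.007  0.719]
 [-0.719  0.007 -0.695]] 
F bf [-0.2  0.  -0.3] w 0.17 gf 0.07828536909073591 q [ 1.21  0.9  -1.25  2.2   0.07  0.57  1.53]
tilt 46.0 chassis-frame (toe 0,20): xc -2.3 zc 124.6
```

Request:
{"op": "move_arm", "data": {
  "deltas": [
    [-0.03,0,0,0,-0.0098,0,0.67],
    [-0.03,0,0,0,-0.0098,0,0.67],
    [-0.03,0,0,0,-0.0098,0,0.67],
    [-0.03,0,0,0,-0.0098,0,0.67],
    [-0.03,0,0,0,-0.0098,0,0.67],
    [-0.03,0,0,0,-0.0098,0,0.67],
    [-0.03,0,0,0,-0.0098,0,0.67],
    [-0.03,0,0,0,-0.0098,0,0.67],
    [-0.03,0,0,0,-0.0098,0,0.67],
    [-0.03,0,0,0,-0.0098,0,0.67]
  ]
}}

```text
t: 23.77
tool_pos: [434.7, 82.8, 93.2]
orientation: [2.182, -0.0, 3.022]
ft_force: [-0.2, 0.1, 0.1]
width: 0.164
gripper_force: 0.1
```

```bash
python3 -c "
from h import *
arc();cv2.imwrite('pics/s6.png',cv2.resize(capture('side')[120:270,190:330,::-1],None,fx=4,fy=4,interpolation=cv2.INTER_CUBIC))"
```

```text
t 23.77 tcp bf [100.6   1.6  93.2] toolaxes in bf (rows x,y,z)
 [[-0.011 -1.     0.   ]
 [-0.574  0.006  0.819]
 [-0.819  0.009 -0.574]] 
F bf [-0.  -0.2  0.1] w 0.16 gf 0.06800088402769688 q [ 1.29  1.09 -1.23  2.18  0.08  0.6   1.64]
tilt 55.0 chassis-frame (toe 0,20): xc -2.2 zc 124.4
```

View pics/s6.png

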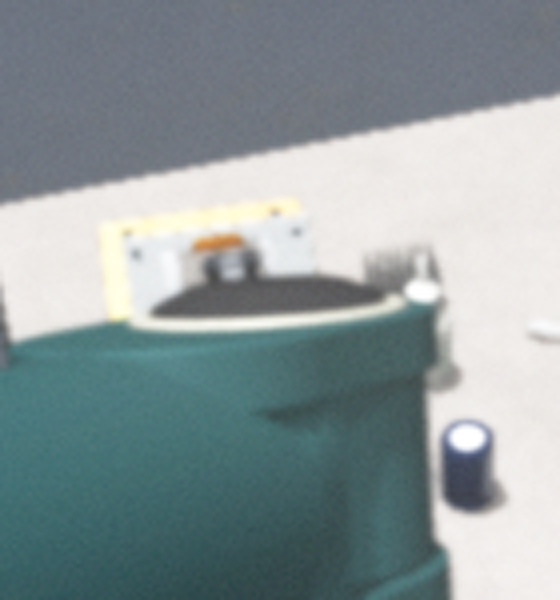

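The arm hides most of the view. The foot at (220,260) is tilted behind the stops as intended, so I'll continue slowly.

Request:
{"op": "move_arm", "data": {
  "deltas": [
    [-0.03,0,0,0,-0.0098,0,0.67],
    [-0.03,0,0,0,-0.0098,0,0.67],
    [-0.03,0,0,0,-0.0098,0,0.67],
    [-0.03,0,0,0,-0.0098,0,0.67],
    [-0.03,0,0,0,-0.0098,0,0.67]
  ]
}}

```text
t: 24.23
tool_pos: [434.1, 77.4, 85.0]
orientation: [2.103, -0.0, 3.022]
ft_force: [-0.3, -0.5, -0.7]
width: 0.165
gripper_force: 0.1
```

```bash
python3 -c "
from h import *
arc()"
```

```text
t 24.23 tcp bf [106.    1.6  85. ] toolaxes in bf (rows x,y,z)
 [[-0.011 -1.     0.   ]
 [-0.508  0.005  0.862]
 [-0.862  0.009 -0.508]] 
F bf [ 0.5 -0.2 -0.7] w 0.16 gf 0.14627107553678798 q [ 1.33  1.18 -1.22  2.16  0.08  0.63  1.7 ]
tilt 59.5 chassis-frame (toe 0,20): xc -2.2 zc 124.3
```

The contact has moved to the front finger: the force on it points forward and down, at about 0.8 N. Now I'll work out the lowering path. It has the plate edge riding on the front pad while I ease the tilt and open slightly.

```bash
cat >> h.py <<'E'
def tcp_for(plate,tilt,gap,d,s=2):
    p,a=np.radians(plate),np.radians(tilt)
    C=np.array([-6*np.sin(p)+140*np.sin(p),20+140*np.cos(p)])
    u=np.array([np.sin(a),np.cos(a)]);n=np.array([-np.cos(a),np.sin(a)])
    return C-(d-s)*u+gap/2*n
def plan(start,way):
    # start: (bx,z,tilt); way: list of (plate,tilt,gap,d,rows) -> per-row shift (y,z) and turn in units
    x=np.array(start[:2]);t=start[2]
    for plate,tilt,gap,d,N in way:
        X=tcp_for(plate,tilt,gap,d);m=np.radians((t+tilt)/2);dv=(X-x)/N
        ty=dv@[-np.cos(m),np.sin(m)];tz=dv@[-np.sin(m),-np.cos(m)]
        print(plate,X.round(1),"turn %.4f y %.4f z %.4f closure %.2f"%((t-tilt)/30/N,ty/200,tz/200,1-gap/42.5))
        x,t=X,tilt
E
python3 -c "
from h import *
plan((106,85,59.5),[(70,57,15,11,8),(76,55,16.5,9.5,7),(82,53,18,8,7),(87,51,19.5,6,7),(90,50,20,5,5)])"
```

```text
70 [114.3  69.3] turn 0.0104 y -0.0111 z 0.0008 closure 0.65
76 [119.1  56.3] turn 0.0095 y -0.0096 z 0.0023 closure 0.61
82 [122.5  43.1] turn 0.0095 y -0.0091 z 0.0036 closure 0.58
87 [124.6  32.4] turn 0.0095 y -0.0069 z 0.0035 closure 0.54
90 [125.3  25.7] turn 0.0067 y -0.0056 z 0.0037 closure 0.53
```

Request:
{"op": "move_arm", "data": {
  "deltas": [
    [0.01,0,0,0,-0.011,0.001,0.67],
    [0.01,0,0,0,-0.011,0.001,0.67],
    [0.01,0,0,0,-0.011,0.001,0.66],
    [0.01,0,0,0,-0.011,0.001,0.66],
    [0.01,0,0,0,-0.011,0.001,0.66],
    [0.01,0,0,0,-0.011,0.001,0.65],
    [0.01,0,0,0,-0.011,0.001,0.65],
    [0.01,0,0,0,-0.011,0.001,0.65]
  ]
}}

```text
t: 24.9
tool_pos: [433.1, 69.7, 69.2]
orientation: [2.148, 0.0, 3.022]
ft_force: [-0.4, -0.2, -0.3]
width: 0.175
gripper_force: 0.2
```

```bash
python3 -c "
from h import *
arc()"
```

```text
t 24.90 tcp bf [113.8   1.5  69.2] toolaxes in bf (rows x,y,z)
 [[-0.01  -1.    -0.   ]
 [-0.545  0.006  0.838]
 [-0.838  0.009 -0.545]] 
F bf [ 0.3 -0.4 -0.3] w 0.17 gf 0.22203609201824293 q [ 1.31  1.16 -1.19  2.16  0.11  0.61  1.7 ]
tilt 57.0 chassis-frame (toe 0,20): xc 20.8 zc 122.2
```

Request:
{"op": "move_arm", "data": {
  "deltas": [
    [0.0095,0,0,0,-0.0096,0.0023,0.64],
    [0.0095,0,0,0,-0.0096,0.0023,0.64],
    [0.0095,0,0,0,-0.0096,0.0023,0.63],
    [0.0095,0,0,0,-0.0096,0.0023,0.63],
    [0.0095,0,0,0,-0.0096,0.0023,0.62],
    [0.0095,0,0,0,-0.0096,0.0023,0.62],
    [0.0095,0,0,0,-0.0096,0.0023,0.61]
  ]
}}

```text
t: 25.48
tool_pos: [432.6, 64.9, 56.2]
orientation: [2.182, -0.0, 3.022]
ft_force: [-0.2, -0.6, -0.6]
width: 0.197
gripper_force: 0.3
```

```bash
python3 -c "
from h import *
arc();t=capture('top')[:,:,::-1]
cv2.imwrite('pics/t7.png',cv2.resize(t[200:300,195:320],None,fx=6,fy=6,interpolation=cv2.INTER_CUBIC))"
```

```text
t 25.48 tcp bf [118.6   1.4  56.2] toolaxes in bf (rows x,y,z)
 [[-0.01  -1.     0.   ]
 [-0.574  0.006  0.819]
 [-0.819  0.008 -0.574]] 
F bf [ 0.6 -0.2 -0.6] w 0.20 gf 0.2810434252023697 q [ 1.29  1.15 -1.16  2.16  0.12  0.6   1.69]
tilt 55.0 chassis-frame (toe 0,20): xc 38.4 zc 117.9
```

View pics/t7.png

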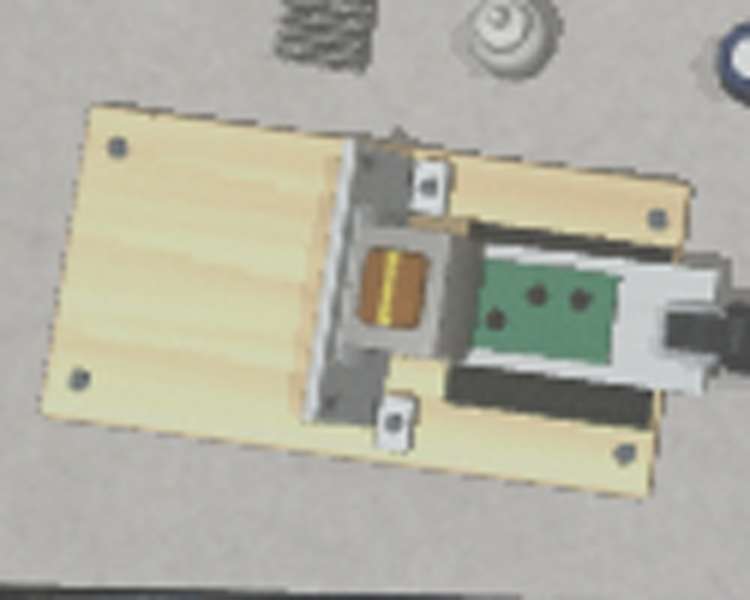

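The plate lies over the patch pointing out, and its end at (715,325) is held between the fingers. The foot is close behind both stops, at (430,185) and (395,420). I'll continue lowering.

Request:
{"op": "move_arm", "data": {
  "deltas": [
    [0.0095,0,0,0,-0.0091,0.0036,0.61],
    [0.0095,0,0,0,-0.0091,0.0036,0.6],
    [0.0095,0,0,0,-0.0091,0.0036,0.6],
    [0.0095,0,0,0,-0.0091,0.0036,0.59],
    [0.0095,0,0,0,-0.0091,0.0036,0.59],
    [0.0095,0,0,0,-0.0091,0.0036,0.58],
    [0.0095,0,0,0,-0.0091,0.0036,0.58]
  ]
}}

```text
t: 26.12
tool_pos: [432.2, 61.6, 42.9]
orientation: [2.217, -0.0, 3.022]
ft_force: [-0.3, 0.6, -1.6]
width: 0.213
gripper_force: 0.3
```

Request:
{"op": "move_arm", "data": {
  "deltas": [
    [0.0095,0,0,0,-0.0069,0.0035,0.57],
    [0.0095,0,0,0,-0.0069,0.0035,0.57],
    [0.0095,0,0,0,-0.0069,0.0035,0.56],
    [0.0095,0,0,0,-0.0069,0.0035,0.56],
    [0.0095,0,0,0,-0.0069,0.0035,0.55],
    [0.0095,0,0,0,-0.0069,0.0035,0.55],
    [0.0095,0,0,0,-0.0069,0.0035,0.54]
  ]
}}

```text
t: 26.7
tool_pos: [431.9, 59.6, 32.3]
orientation: [2.252, -0.0, 3.022]
ft_force: [0.6, -0.8, -1.5]
width: 0.235
gripper_force: 0.4
```

```bash
python3 -c "
from h import *
arc()"
```

```text
t 26.70 tcp bf [124.    1.3  32.3] toolaxes in bf (rows x,y,z)
 [[-0.01  -1.     0.   ]
 [-0.629  0.007  0.777]
 [-0.777  0.008 -0.629]] 
F bf [ 0.7  0.7 -1.5] w 0.23 gf 0.3838118305429816 q [ 1.25  1.11 -1.11  2.17  0.16  0.56  1.67]
tilt 51.0 chassis-frame (toe 0,20): xc 68.5 zc 104.1
```

Request:
{"op": "move_arm", "data": {
  "deltas": [
    [0.007,0,0,0,-0.0056,0.0037,0.54],
    [0.007,0,0,0,-0.0056,0.0037,0.54],
    [0.007,0,0,0,-0.0056,0.0037,0.53],
    [0.007,0,0,0,-0.0056,0.0037,0.53],
    [0.007,0,0,0,-0.0056,0.0037,0.53]
  ]
}}

```text
t: 27.12
tool_pos: [431.9, 58.9, 25.7]
orientation: [2.27, -0.0, 3.022]
ft_force: [0.2, -0.7, -1.6]
width: 0.237
gripper_force: 0.4
```

Request:
{"op": "move_arm", "data": {
  "deltas": [
    [0,0,0,0,-0.004,0,0.53],
    [0,0,0,0,-0.004,0,0.53]
  ]
}}

```text
t: 27.28
tool_pos: [431.7, 57.9, 24.6]
orientation: [2.27, -0.0, 3.022]
ft_force: [1.0, 0.3, -0.5]
width: 0.233
gripper_force: 0.0
```

```bash
python3 -c "
from h import *
arc()"
```

```text
t 27.28 tcp bf [125.7   1.3  24.6] toolaxes in bf (rows x,y,z)
 [[-0.01  -1.     0.   ]
 [-0.643  0.007  0.766]
 [-0.766  0.008 -0.643]] 
F bf [-0.4  0.9 -0.5] w 0.23 gf 0.0 q [ 1.24  1.11 -1.09  2.17  0.17  0.54  1.67]
tilt 50.0 chassis-frame (toe 0,20): xc 77.3 zc 99.2
```

The plate is resting: grip force is zero. I'll withdraw parallel to the pads.

Request:
{"op": "move_arm", "data": {
  "deltas": [
    [0,0,0,0,-0.003,0,0.53],
    [0,0,0,0,0,-0.015,0.53],
    [0,0,0,0,0,-0.015,0.53],
    [0,0,0,0,0,-0.015,0.53],
    [0,0,0,0,0,-0.02,0.53],
    [0,0,0,0,0,-0.03,0.53],
    [0,0,0,0,0,-0.04,0.53],
    [0,0,0,0,0,-0.05,0.53],
    [0,0,0,0,0,-0.06,0.53],
    [0,0,0,0,0,-0.06,0.53]
  ]
}}

```text
t: 28.12
tool_pos: [426.0, 10.1, 64.1]
orientation: [2.27, -0.0, 3.022]
ft_force: [0.3, 0.7, 0.1]
width: 0.237
gripper_force: 0.0
```

Request:
{"op": "move_arm", "data": {
  "deltas": [
    [0,0,0,0,0.04,-0.05,0.53],
    [0,0,0,0,0.04,-0.05,0.53],
    [0,0,0,0,0.04,-0.05,0.53],
    [0,0,0,0,0.04,-0.05,0.53],
    [0,0,0,0,0.04,-0.05,0.53],
    [0,0,0,0,0.04,-0.05,0.53],
    [0,0,0,0,0.04,-0.05,0.53],
    [0,0,0,0,0,0,0.53],
    [0,0,0,0,0,0,0.53]
  ]
}}

```text
t: 28.87
tool_pos: [424.1, -6.4, 151.7]
orientation: [2.271, 0.001, 3.022]
ft_force: [0.2, -0.2, 0.4]
width: 0.237
gripper_force: 0.0
```

```bash
python3 -c "
from h import *
arc();t=capture('top')[:,:,::-1]
cv2.imwrite('pics/t8.png',cv2.resize(t[200:300,195:320],None,fx=6,fy=6,interpolation=cv2.INTER_CUBIC))"
```

```text
t 28.87 tcp bf [190.5   0.7 151.7] toolaxes in bf (rows x,y,z)
 [[-0.01  -1.    -0.001]
 [-0.645  0.006  0.765]
 [-0.764  0.008 -0.645]] 
F bf [0.2 0.2 0.4] w 0.24 gf 0.0 q [ 1.44  0.86 -1.25  2.11 -0.07  0.85  1.77]
tilt 49.9 chassis-frame (toe 0,20): xc 22.1 zc 230.5
```

View pics/t8.png

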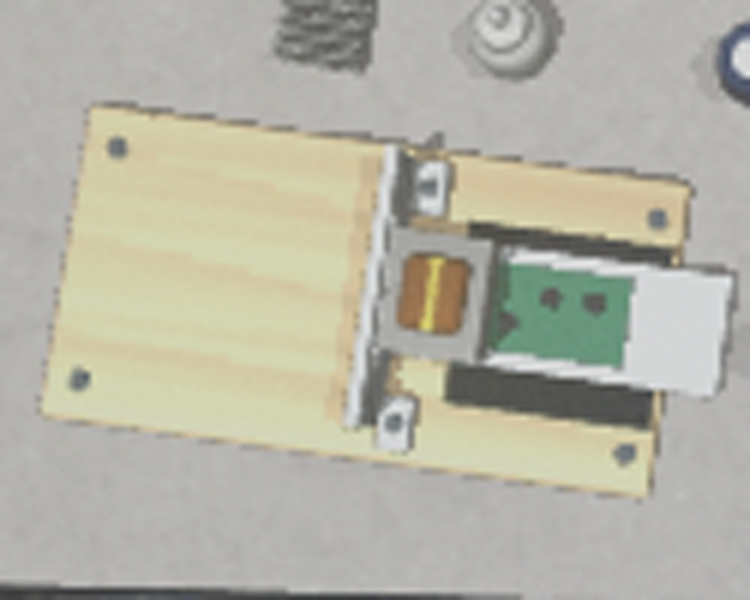

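The chassis lies flat. The foot edge runs from (390,145) to (352,425), close behind the stops. The plate end runs from (735,270) to (722,397), overhanging the board. A quick numeric check before handing in.

```bash
python3 -c "
from h import *
c=lambda P:(np.array(P,float)+.5)/6-.5+[195,200]
e=[ray('top',c(q),26) for q in[(736,270),(720,397)]];print([bf(p) for p in e])
f=[ray('top',c(q),90) for q in[(385,145),(346,425)]];g=[ray('top',c(q),90) for q in[(398,147),(360,427)]];print([bf(p) for p in f],[bf(p) for p in g])
d=(e[0]-e[1])[:2];print('yaw',np.arctan2(d[1],d[0])-(A+np.pi/2));d=(f[0]-f[1])[:2];print(np.arctan2(d[1],d[0])-(A+np.pi/2))
"
```

```text
[array([134.1,  31.3,  26. ]), array([134.5, -20.4,  26. ])]
[array([-6.6, 58.1, 90. ]), array([ -5.4, -50.5,  90. ])] [array([-1.5, 58. , 90. ]), array([  0.1, -50.5,  90. ])]
yaw 0.007858126837301638
0.011831087606942514
```

The toe is at about −6 mm, the top edge at 134 mm, y at about +4 mm, and the yaw error about 0.01 rad. All are within limits.

```bash
python3 -c "
from station import *
print(hand_in())"
```

```text
the job is handed in; nothing more can be done
None
```

I pushed the chassis against both stops, tipped it over and let it down under the fingers. By the last picture it lies face down with its foot about 6 mm behind the stop faces and squared to about 0.01 rad. The arm was clear and I handed the job in at about 29 s; no verdict came back.

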